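# Open the dust box gate fully and start it

## Task

Get the dust box on the carving bench ready for work: push the gate lever with the fingertips, past its half-open click, all the way to the fully-open stop, and then press the start button on the box right down and let it come up again. Do not press the button before the gate is fully open. Nothing is to be pinched, picked up or carried, and the other things on and around the box stay where they are.

Things in the scene. Friction and masses are not known exactly. Their poses are not given: they have to be found in the camera images.
- dustbox: Grey metal dust box fixed to the bench, 200 (x) by 360 (y) by 80 mm high; origin at the centre of its underside, x away from the robot, y along it to the left, z up; turned up to 23 deg either way. Its top has a 76 mm square intake at x 0, y -75 mm, shut by a gate plate that slides to +y between two rails (at x -50 and +50 mm, tops 88 mm above the bench). Three brass studs mark the lever's places.
- gate (a joint): Travel of gate and lever along the box's +y, m: 0 shut (starts within 4 mm of it), 0.042 half open (first click, a sprung hollow), 0.084 fully open (second hollow, against the hard stop). Leaving a hollow takes a push of about 7 N; past a ridge (near 0.021 and 0.063) it snaps into the next hollow by itself and stays there.
- tab_face (a point): Middle of the lever's right-hand (box -y) face, the one to push, 108 mm above the bench; moves with the gate; axes as the box. The lever is an upright black tab, 44 mm (box x) by 14 mm (box y), from 85 to 131 mm above the bench, in the middle of the steel gate plate (88 mm square, upper face 85 mm above the bench).
- start (a joint): How far the start button is pressed in, in m: 0 up, 0.006 fully down; a spring of 5 N at the bottom brings it back up.
- start_top (a point): The centre of the top of the start button, a round grey plastic button of 32 mm diameter in a black housing on top of the box at its x -45 mm, y +135 mm; it is pressed straight down and moves with the button.
- wax: Amber glass jar of wax with a metal lid, 42 mm across, 40 mm high, standing loose on the top of the box towards its far left; origin at the centre of its underside. To be left alone.
- tin: Open metal tin, 72 mm across, 100 mm high, standing on the bench to the left of the box; origin at the centre of its underside. To be left alone.
- crook: Carved wooden walking-stick handle, a 26 mm thick hook about 98 mm wide and 140 mm long, lying on the bench to the right of the box; origin on the bench under its straight end part. To be left alone.
- driver: Screwdriver with a wooden handle, 200 mm long and 26 mm thick, lying on the bench beyond the box; origin at the middle of its length, on the bench. To be left alone.

How it is judged:
On the way, in this order (a step that is already met when the one before it is completed fails the run):
1. the gate lever is pushed past half open to the fully-open stop (value of joint gate above 0.08 m), for 0.2 s.
2. the start button is pressed right down with the gate fully open (value of joint start above 0.0045 m and value of joint gate above 0.08 m and contact force between the fingers and start above 0.5 N), for 0.1 s.
At the end, for the whole second after the job is handed in: The gate is within 4 mm of its fully-open stop and stays there, and the start button, having been pressed at least 4.5 mm down after that, is up again (less than 1.5 mm in) (value of joint gate above 0.08 m and value of joint start below 0.0015 m); the robot touches nothing.
It fails at once if the start button is pressed while the gate is not fully open (value of joint start above 0.003 m and value of joint gate below 0.078 m).
It fails at once if the lever is pinched: the fingers press on its right-hand and left-hand halves at once (contact force between the fingers and gate_c1 above 3 N and contact force between the fingers and gate_c2 above 3 N).
It fails at once if a bystander is moved by more than 25 mm, or lifted (distance of any of wax, tin, crook, driver from where it was at the start of the episode above 0.025 m or height (world z) of any of tin, crook, driver above 0.02 m or height (world z) of wax above 0.095 m).
It also fails if it takes over 38 s, if anything falls off the work surface, if the arm or the gripper's body presses on something with over 40 N, if the wrist force passes 120 N, or if a joint passes its speed limit or range.

## Robot

A 6-joint arm with a two-finger parallel gripper is mounted at the origin on the work surface. World frame = base frame: x ahead of the robot, y to its left, z up, the work surface at z = 0. Lengths are in m, angles in rad, forces in N, time in s.
With the tool pointing down it reaches from about 0.4 to 0.825 m from the base axis. Payload 7 kg.
Tool frame: the origin (TCP) lies between the finger pads; the fingertips stand 22 mm ahead of it and the grasp point (between the pads) lies 3 mm ahead of it (arm.tip_reach is the distance from the TCP to the fingertips, in m); z points along the fingers, y is the line along which they close (so a half turn about z gives the same grasp; the last joint's range is limited). The gripper opens to 88 mm and grips with 3 to 60 N. Pads are 19 mm wide; open, the fingers measure 130 mm over their backs; the gripper's body (78 mm by 193 mm) begins 47 mm behind the grasp point.
Start: joints at [-0.993, 0.359, 0.012, 0, -1.224, -0.288], TCP at [0.193, -0.647, 0.249] pointing down, gripper open.
Joint ranges: [-3.07, 3.07], [-1.43, 2.12], [-1.02, 1.25], [-3.03, 1.67], [-3.05, -0], [-3.03, 3.03]. Speed limits (rad/s): [2.39, 2.39, 3.01, 3.14, 3.14, 3.14].

## Interface

Orientations are given as [roll, pitch, yaw] about the fixed x, y, z axes, in that order (R = Rz(yaw) Ry(pitch) Rx(roll)).
In Python, from station import arm, viewer gives the robot as it stands. The module is installed in compiled form; this text tells all that it offers.
- The arm moves only by the tool apply_moves, never from a script. Its argument "commands" is a list that holds one entry, the list of rows, each a list of 5 numbers: the closure, from -1 (fully open) to 1 (shut), then the shift along the world's x, y, z as a fraction of full scale, then the turn about the world's z as a fraction of full scale. In form: [[[fingers, tx, ty, tz, yaw], ...]]. A call has 1 to 12 rows; each row shifts and turns the commanded pose from where the row before left it; what a row does not reach is not made up. Full scale, the value 1, is 20 cm for a shift and pi rad for a turn. A row lasts 1/10 s, in which the tool goes at most 50 mm and 8.59 degrees, less where a joint would pass 70% of its speed; a pose out of reach is approached as far as the arm can. A call with a number of a shift or a turn outside -1 to 1 is refused whole. A call with a gripper value outside its range is refused whole. The fingers move at their own pace and stop on an object; "force" is the grip in N (left out, the last holds). Time passes only in rows, so rows that do not move let the fingers close. It gives the time, the measured TCP pose, the force, the opening and the grip force at its end, in the units of the state.
- arm.get_state(): the state, without advancing time (a new reading comes with each control period).
- viewer.grab_frame(name): name is "scene" or "top"; returns a dict with "image" (480x640x3 uint8, blue, green, red), "mtx" (3x3 intrinsics, pixels), "rvec" (rotation vector, rad) and "tvec" (3), from world to camera coordinates, as OpenCV has them. Camera axes: x right, y down, z forward; pixel columns grow to the right and rows downward; lengths in m; the calibration is good to about 2 mm. A picture is of the moment at which its call begins. There is no depth.
- arm.job_done(): hands the job in; it is judged then, once.
The state is a dict: "t": time; "q": joint angles; "qd": joint speeds; "joint_efforts": joint torques, N m; "eef_pos": TCP position; "ee_rot": TCP orientation; "force": force on the tool from outside, world axes, zero at the start; "moment": the same for the moment, N m; "width": finger opening in m; "gripper_force": force on a finger pad.
Only numpy, scipy, OpenCV 4.12 (cv2) and the standard library are available. Lean on these libraries where they do the work, as an engineer would, in place of code of your own. Each camera call takes 0.05 s, during which the arm holds its last target. There are 200 camera calls.

## Working session

There is one attempt and no reset: what is moved stays moved. The work goes in short steps, Python scripts to look and compute and a tool call to move; the robot and the scene stay as the last step left them, time stands still between calls to the robot, and variables do not carry over. Pictures are saved under pics/ and viewed, at most 10 in all, crops included, and the job is handed in when it is done.

Besides the shell and the picture viewer there is one more tool, called after "Emit:" by a JSON object that holds its "method" and its "body". apply_moves: Moves the arm, as the interface text tells. Shift numbers are shares of 20 cm and turn numbers shares of pi rad, none past 1 either way. Its arguments: {"type":"object","properties":{"commands":{"type":"array","items":{"type":"array","items":{"type":"array","items":{"type":"number"}}}},"force":{"type":"number"}},"required":["commands"]}

```bash
mkdir -p pics; python3 - <<'E'
from station import arm, viewer
import cv2
for n in("scene","top"):
    f=viewer.grab_frame(n); cv2.imwrite(f"pics/{n}0.png",f["image"])
    import numpy as np
    np.savez(f"{n}.npz",**f)
    print(n,f["mtx"].tolist(),f["rvec"],f["tvec"])
s=arm.get_state();print(s["t"],s["eef_pos"],s["ee_rot"],s["width"],arm.tip_reach)
E
```

```text
scene [[577.3705868007529, 0.0, 320.3039555593811], [0.0, 577.3705868007529, 237.46290262695996], [0.0, 0.0, 1.0]] [ 0.85363321  2.7669725  -0.74928661] [ 0.4786993  -0.27890184  1.56577056]
top [[493.19115486859386, 0.0, 317.6803496201789], [0.0, 493.19115486859386, 239.17614433650735], [0.0, 0.0, 1.0]] [ 2.12249934 -2.14456386  0.19178304] [0.04619253 0.60387491 0.93468936]
0.1 [ 0.19276132 -0.64647056  0.24771456] [ 3.14012238e+00 -1.18884812e-04 -2.85186119e+00] 0.08801306780525756 0.022
```

View pics/scene0.png

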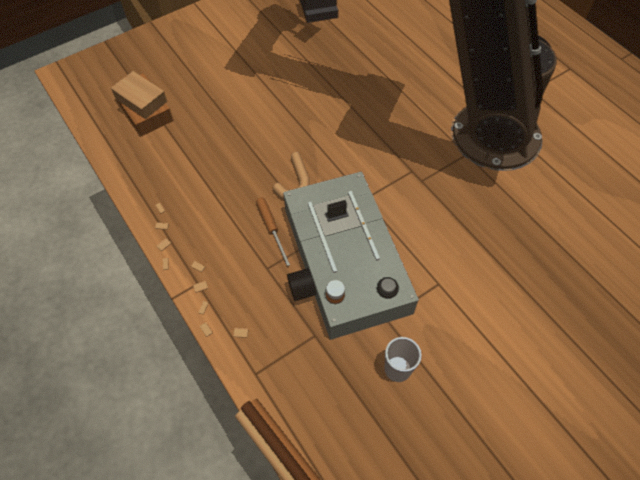

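View pics/top0.png

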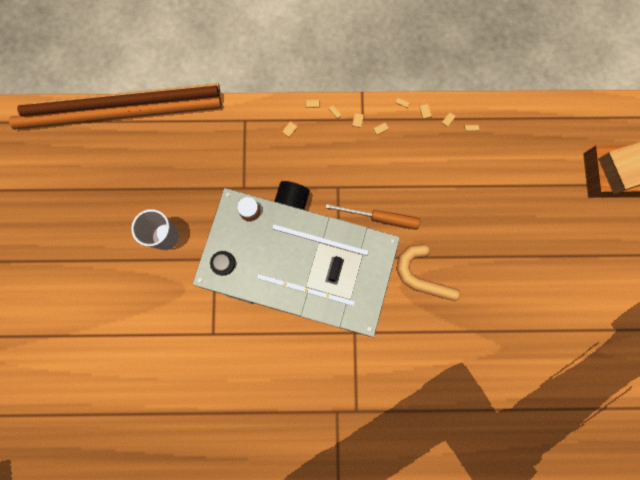

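Both views show the box, with the top view having the lever at about (335,270), the button (222,263), the wax (248,208), the tin (153,230) and the crook (425,275). I'll enlarge both for a closer reading.

```bash
python3 - <<'E'
import cv2
a=cv2.imread("pics/top0.png")[180:340,190:405]; cv2.imwrite("pics/topc.png",cv2.resize(a,(0,0),fx=3.5,fy=3.5,interpolation=cv2.INTER_CUBIC))
a=cv2.imread("pics/scene0.png")[165:345,270:430]; cv2.imwrite("pics/scc.png",cv2.resize(a,(0,0),fx=3.3,fy=3.3,interpolation=cv2.INTER_CUBIC))
E
```

```text
(no output)
```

View pics/topc.png

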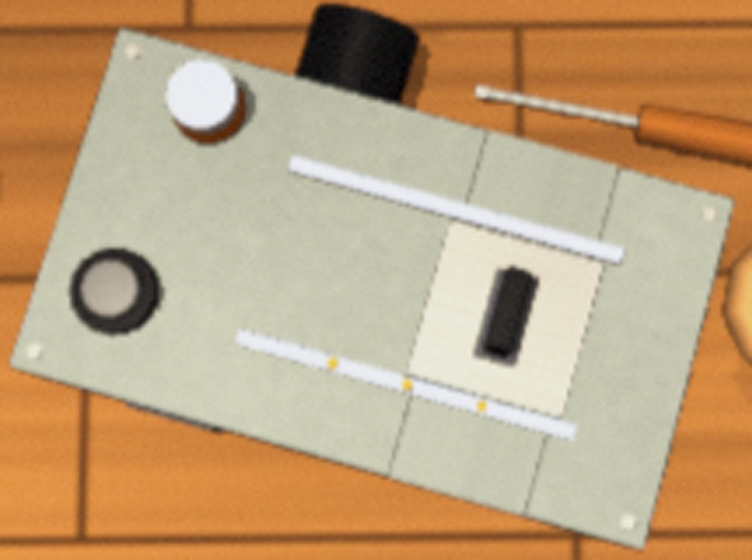

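View pics/scc.png

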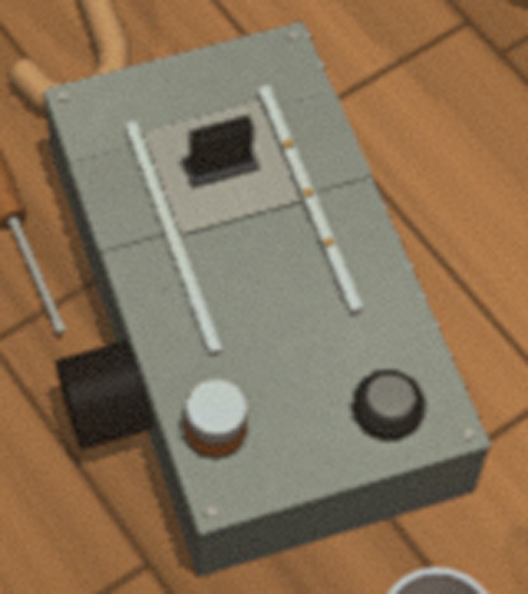

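The top crop shows the top-face corners at (120,28), (733,202), (645,548) and (10,365), and the button top at (109,290). In the scene crop, the same corners are at (197,535), (48,92), (300,25) and (487,447), and the button is at (393,397). Next step is triangulating these points.

```bash
cat > h.py <<'E'
import numpy as np, cv2
from scipy.optimize import least_squares
D={n:dict(np.load(n+".npz")) for n in("scene","top")}
def P(n): d=D[n]; return d["mtx"]@np.c_[cv2.Rodrigues(d["rvec"])[0],d["tvec"].reshape(3)]
def proj(n,X): d=D[n]; return cv2.projectPoints(np.float64(X).reshape(-1,1,3),d["rvec"],d["tvec"],d["mtx"],None)[0].reshape(-1,2)
E
python3 - <<'E'
from h import *
c=lambda a,f,o:(np.float64(a)+.5)/f-.5+o
t=c([(120,28),(733,202),(645,548),(10,365),(109,290)],3.5,np.array([190,180]))
s=c([(197,535),(48,92),(300,25),(487,447),(393,397)],3.3,np.array([270,165]))
X=cv2.triangulatePoints(P("top"),P("scene"),t.T,s.T);X=(X[:3]/X[3]).T;print(X.round(4))
B=np.array([(.1,.18,.08),(.1,-.18,.08),(-.1,-.18,.08),(-.1,.18,.08),(-.045,.135,.1)])
def W(p,b): 
    q,w=np.cos(p[2]),np.sin(p[2]); return b@np.array([[q,w,0],[-w,q,0],[0,0,1]])+[p[0],p[1],0]
def r(p):
    w=W(p,B[:4]); return np.r_[proj("top",w)-t[:4],proj("scene",w)-s[:4]].ravel()
f=least_squares(r,[.6,0,0]);p=f.x;print("pose",p,np.degrees(p[2]),np.abs(f.fun).max(), f.fun.round(1))
w=X[4]-[p[0],p[1],0];print("button box",W([0,0,-p[2]],w[None]))
for n,b in dict(lever=(0,-.075,.131),face=(0,-.082,.108),button=(-.045,.135,.1)).items():
    w=W(p,np.array([b]));print(n,w.round(4),((proj("top",w)-[190,180])*3.5).round(0),((proj("scene",w)-[270,165])*3.3).round(0))
np.save("pose.npy",p)
E
```

```text
[[ 0.707   0.2241  0.0765]
 [ 0.6024 -0.1192  0.0741]
 [ 0.4138 -0.0655  0.0711]
 [ 0.5166  0.2802  0.0761]
 [ 0.5538  0.2236  0.0975]]
pose [ 0.56017406  0.08088465 -0.29029465] -16.63265799760375 1.6222338845876152 [-0.1 -1.3  0.9 -1.5 -0.4  0.2 -0.8 -0.4  0.5 -0.1 -1.2 -1.3  1.5 -1.6
  1.6 -0.2]
button box [[-0.04700871  0.13494917  0.09754932]]
lever [[0.5387 0.009  0.131 ]] [[508. 305.]] [[222. 128.]]
face [[0.5367 0.0023 0.108 ]] [[519. 313.]] [[218. 138.]]
button [[0.5557 0.2231 0.1   ]] [[109. 284.]] [[390. 395.]]
```

The fitted box pose is about (0.560, 0.081) with a yaw of -16.6°, and the text's heights agree. I'll move to a standoff to the right of the lever (0.526, -0.034) with the fingers shut, turning about +57° so the closing line lies along box x.

Emit:
{"method": "apply_moves", "body": {"commands": [[[1, 0.07, 0.127, 0, 0.0131], [1, 0.07, 0.127, 0, 0.0131], [1, 0.07, 0.127, 0, 0.0131], [1, 0.07, 0.127, 0, 0.0131], [1, 0.07, 0.127, 0, 0.0131], [1, 0.07, 0.127, 0, 0.0131], [1, 0.07, 0.127, 0, 0.0131], [1, 0.07, 0.127, 0, 0.0131], [1, 0.07, 0.127, 0, 0.0131], [1, 0.07, 0.127, 0, 0.0131], [1, 0.07, 0.127, 0, 0.0131], [1, 0.07, 0.127, 0, 0.0131]]], "force": 40}}

```text
t: 1.3
eef_pos: [0.3611, -0.3408, 0.2484]
ee_rot: [3.141, 0.0, -2.356]
force: [0.1, 0.0, 1.2]
width: 0.0014
gripper_force: 0.0
```

Emit:
{"method": "apply_moves", "body": {"commands": [[[1, 0.069, 0.127, 0, 0.0131], [1, 0.069, 0.127, 0, 0.0131], [1, 0.069, 0.127, 0, 0.0131], [1, 0.069, 0.127, 0, 0.0131], [1, 0.069, 0.127, 0, 0.0131], [1, 0.069, 0.127, 0, 0.0131], [1, 0.069, 0.127, 0, 0.0131], [1, 0.069, 0.127, 0, 0.0131], [1, 0.069, 0.127, 0, 0.0131], [1, 0.069, 0.127, 0, 0.0131], [1, 0.069, 0.127, 0, 0.0131], [1, 0.069, 0.127, 0, 0.0131]]]}}

```text
t: 2.5
eef_pos: [0.5267, -0.0361, 0.2483]
ee_rot: [3.141, -0.0, -1.862]
force: [0.9, -0.1, 0.2]
width: 0.0004
gripper_force: 0.0
```

Emit:
{"method": "apply_moves", "body": {"commands": [[[1, 0, 0, 0, 0], [1, 0, 0, 0, 0]]]}}

```text
t: 2.7
eef_pos: [0.5263, -0.0368, 0.248]
ee_rot: [3.14, -0.001, -1.863]
force: [0.6, -1.0, -0.1]
width: 0.0006
gripper_force: 0.0
```

Emit:
{"method": "apply_moves", "body": {"commands": [[[1, 0, 0, -0.125, 0], [1, 0, 0, -0.125, 0], [1, 0, 0, -0.125, 0], [1, 0, 0, -0.125, 0], [1, 0, 0, -0.125, 0], [1, 0, 0, 0, 0]]]}}

```text
t: 3.3
eef_pos: [0.5237, -0.0385, 0.1206]
ee_rot: [3.136, -0.003, -1.866]
force: [0.1, -0.7, 0.3]
width: 0.0005
gripper_force: 0.0
```

```bash
python3 - <<'E'
from station import viewer
import cv2, numpy as np
a=cv2.resize(viewer.grab_frame("scene")["image"][150:310,270:430],(0,0),fx=3,fy=3,interpolation=cv2.INTER_CUBIC)
cv2.imwrite("pics/push0.png",a)
E
```

```text
(no output)
```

View pics/push0.png

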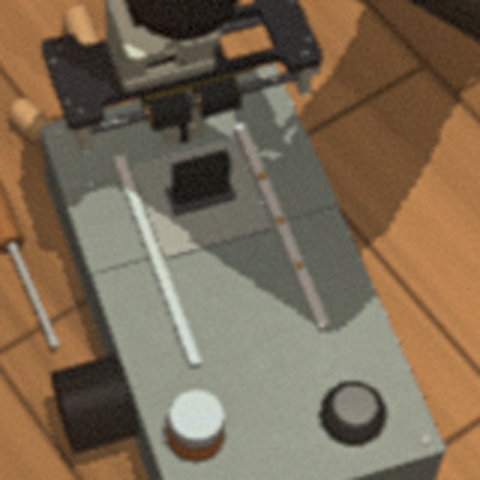

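The shut fingertips at about (187,125) are in line with the lever's right face at about (200,180). I'll push along box +y, (0.286, 0.958).

Emit:
{"method": "apply_moves", "body": {"commands": [[[1, 0.0072, 0.024, 0, 0], [1, 0.0072, 0.024, 0, 0], [1, 0.0072, 0.024, 0, 0], [1, 0.0072, 0.024, 0, 0], [1, 0.0072, 0.024, 0, 0], [1, 0.0072, 0.024, 0, 0], [1, 0.0072, 0.024, 0, 0], [1, 0.0072, 0.024, 0, 0], [1, 0.0072, 0.024, 0, 0], [1, 0.0072, 0.024, 0, 0], [1, 0.0072, 0.024, 0, 0]]]}}

```text
t: 4.45
eef_pos: [0.5423, 0.0157, 0.1235]
ee_rot: [3.141, -0.0, -1.864]
force: [0.3, -0.0, 0.1]
width: 0.0006
gripper_force: 0.0
```

Emit:
{"method": "apply_moves", "body": {"commands": [[[1, 0.0072, 0.024, 0, 0], [1, 0.0072, 0.024, 0, 0], [1, 0.0072, 0.024, 0, 0], [1, 0.0072, 0.024, 0, 0], [1, 0.0072, 0.024, 0, 0], [1, 0.0072, 0.024, 0, 0]]]}}

```text
t: 5.05
eef_pos: [0.5506, 0.0436, 0.1235]
ee_rot: [3.141, -0.002, -1.864]
force: [0.3, -7.6, 0.8]
width: 0.0002
gripper_force: 3.7
```

Emit:
{"method": "apply_moves", "body": {"commands": [[[1, 0.0072, 0.024, 0, 0], [1, 0.0072, 0.024, 0, 0], [1, 0.0072, 0.024, 0, 0], [1, 0, 0, 0, 0]]]}}

```text
t: 5.45
eef_pos: [0.5557, 0.0597, 0.1236]
ee_rot: [-3.141, 0.001, -1.864]
force: [0.1, -0.5, 0.3]
width: 0.0003
gripper_force: 0.0
```

```bash
python3 - <<'E'
from station import viewer,arm
import cv2, numpy as np
a=cv2.resize(viewer.grab_frame("scene")["image"][150:310,270:430],(0,0),fx=3,fy=3,interpolation=cv2.INTER_CUBIC)
cv2.imwrite("pics/push1.png",a)
p=np.load("pose.npy");e=arm.get_state();d=e["eef_pos"][:2]-p[:2];print(e["eef_pos"],e["force"],"box x,y",d@[.958,-.286],d@[.286,.958])
E
```

```text
[0.5554643  0.05939373 0.12354155] [-0.18901745 -0.37626464  0.04612533] box x,y 0.001634448075394692 -0.02193528879001265
```

View pics/push1.png

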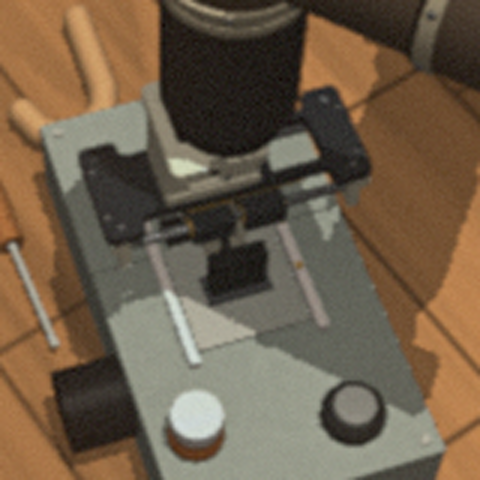

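The lever has snapped forward and looks fully open: the plate edge is now near (205,348) at the rail ends. I'll push gently on to confirm it is at the hard stop.

Emit:
{"method": "apply_moves", "body": {"commands": [[[1, 0.0043, 0.0144, 0, 0], [1, 0.0043, 0.0144, 0, 0], [1, 0.0043, 0.0144, 0, 0], [1, 0.0043, 0.0144, 0, 0]]]}}

```text
t: 5.9
eef_pos: [0.5588, 0.0705, 0.1236]
ee_rot: [-3.142, 0.0, -1.864]
force: [-0.6, 0.3, 0.5]
width: 0.0006
gripper_force: 0.0
```

Emit:
{"method": "apply_moves", "body": {"commands": [[[1, 0.0028, 0.0096, 0, 0], [1, 0, 0, 0, 0]]]}}

```text
t: 6.1
eef_pos: [0.5593, 0.0724, 0.1235]
ee_rot: [3.142, -0.0, -1.864]
force: [-0.7, -0.1, 0.8]
width: 0.0004
gripper_force: 0.0
```

Emit:
{"method": "apply_moves", "body": {"commands": [[[1, 0.0028, 0.0096, 0, 0], [1, 0, 0, 0, 0]]]}}

```text
t: 6.3
eef_pos: [0.5593, 0.0727, 0.1235]
ee_rot: [3.141, -0.003, -1.864]
force: [0.3, -6.2, 1.4]
width: 0.0006
gripper_force: 3.3
```

Emit:
{"method": "apply_moves", "body": {"commands": [[[1, 0.0028, 0.0096, 0, 0], [1, 0, 0, 0, 0]]]}}

```text
t: 6.5
eef_pos: [0.5593, 0.0729, 0.1235]
ee_rot: [3.14, -0.005, -1.864]
force: [-0.1, -14.4, 2.6]
width: 0.0006
gripper_force: 7.1
```

The hard stop is confirmed: the force rose to 14 N with no motion, at box y -8 mm as expected. Next I back off, rise and go above the button.

Emit:
{"method": "apply_moves", "body": {"commands": [[[1, -0.0143, -0.048, 0, 0], [1, -0.0143, -0.048, 0, 0], [1, 0, 0, 0.12, 0], [1, 0, 0, 0.12, 0], [1, 0, 0, 0.12, 0], [1, 0, 0.14, 0, 0], [1, 0, 0.14, 0, 0], [1, 0, 0.14, 0, 0], [1, 0, 0.14, 0, 0], [1, 0, 0.14, 0, 0], [1, 0, 0.14, 0, 0], [1, 0, 0, 0, 0]]]}}

```text
t: 7.7
eef_pos: [0.5547, 0.2275, 0.1954]
ee_rot: [-3.141, 0.001, -1.862]
force: [-0.6, 0.3, -1.0]
width: 0.0008
gripper_force: 0.0
```

Emit:
{"method": "apply_moves", "body": {"commands": [[[1, 0, 0, -0.1, 0], [1, 0, 0, -0.1, 0], [1, 0, 0, -0.1, 0], [1, 0, 0, 0, 0]]]}}

```text
t: 8.1
eef_pos: [0.553, 0.2233, 0.1329]
ee_rot: [3.138, -0.003, -1.865]
force: [-0.7, -0.4, 0.4]
width: 0.0003
gripper_force: 0.0
```

```bash
python3 - <<'E'
from station import viewer,arm
import cv2, numpy as np
ims=[]
for n,(y,x) in dict(scene=(170,290),top=(190,180)).items():
    ims.append(cv2.resize(viewer.grab_frame(n)["image"][y:y+160,x:x+130],(0,0),fx=3,fy=3,interpolation=cv2.INTER_CUBIC))
cv2.imwrite("pics/btn.png",np.hstack(ims))
p=np.load("pose.npy");e=arm.get_state();d=e["eef_pos"][:2]-p[:2];print(e["eef_pos"],e["force"],"box x,y",d@[.958,-.286],d@[.286,.958])
E
```

```text
[0.55476232 0.22431897 0.13585325] [0.42022487 0.24553049 0.05817669] box x,y -0.04620667207948201 0.13586232378485955
```

View pics/btn.png

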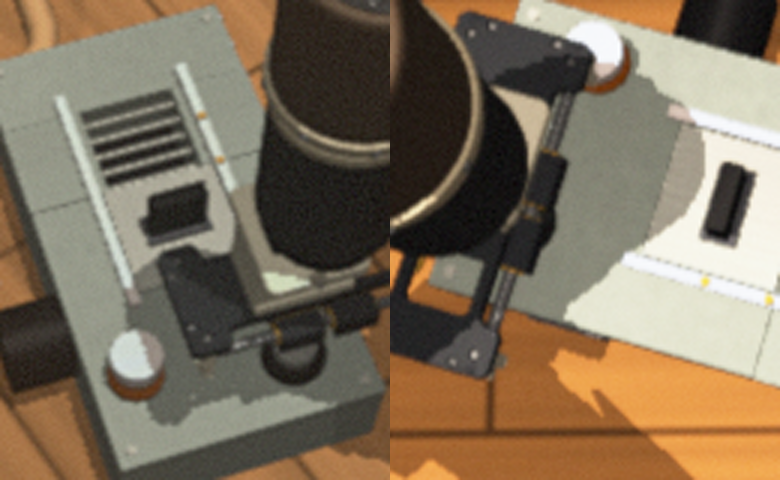

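The intake slots are exposed, so the gate is fully open, and the fingertips are over the button in line with the housing at about (293,355). I'll press down in small steps.

Emit:
{"method": "apply_moves", "body": {"commands": [[[1, 0, 0, -0.02, 0], [1, 0, 0, -0.02, 0], [1, 0, 0, -0.02, 0], [1, 0, 0, 0, 0]]]}}

```text
t: 8.6
eef_pos: [0.5548, 0.2249, 0.1235]
ee_rot: [-3.141, 0.0, -1.864]
force: [0.0, 0.3, 2.0]
width: 0.0006
gripper_force: 0.9
```

Emit:
{"method": "apply_moves", "body": {"commands": [[[1, 0, 0, -0.01, 0], [1, 0, 0, -0.01, 0], [1, 0, 0, 0, 0]]]}}

```text
t: 8.9
eef_pos: [0.5548, 0.225, 0.1197]
ee_rot: [-3.141, 0.0, -1.864]
force: [-1.0, 0.8, 4.6]
width: 0.0007
gripper_force: 2.0
```

Emit:
{"method": "apply_moves", "body": {"commands": [[[1, 0, 0, -0.01, 0], [1, 0, 0, -0.01, 0], [1, 0, 0, 0, 0]]]}}

```text
t: 9.2
eef_pos: [0.555, 0.225, 0.118]
ee_rot: [-3.14, 0.001, -1.863]
force: [-7.7, -1.2, 21.5]
width: 0.0007
gripper_force: 10.7
```

The button bottomed out: 4.6 N at near-full depth, then a stiff stop at 21 N. I'll hold briefly and release.

Emit:
{"method": "apply_moves", "body": {"commands": [[[1, 0, 0, 0, 0], [1, 0, 0, 0, 0], [1, 0, 0, 0.05, 0], [1, 0, 0, 0.1, 0], [1, 0, 0, 0.15, 0], [1, 0, 0, 0.15, 0], [1, 0, 0, 0.15, 0], [1, 0, 0, 0, 0], [1, 0, 0, 0, 0]]]}}

```text
t: 10.1
eef_pos: [0.5545, 0.225, 0.2358]
ee_rot: [-3.142, 0.001, -1.864]
force: [0.2, -0.6, 0.3]
width: 0.0005
gripper_force: 0.0
```

Emit:
{"method": "apply_moves", "body": {"commands": [[[1, -0.15, -0.15, 0.05, 0], [1, -0.15, -0.15, 0.05, 0], [1, -0.1, -0.2, 0, 0], [1, 0, -0.2, 0, 0], [1, 0, -0.2, 0, 0], [1, 0, -0.2, 0, 0], [1, 0, -0.2, 0, 0], [1, 0, 0, 0, 0], [1, 0, 0, 0, 0]]]}}

```text
t: 11.0
eef_pos: [0.474, -0.0361, 0.2543]
ee_rot: [3.14, -0.001, -1.867]
force: [0.1, 0.4, 0.0]
width: 0.0005
gripper_force: 0.0
```

```bash
python3 - <<'E'
from station import viewer
import cv2
cv2.imwrite("pics/end.png",cv2.resize(viewer.grab_frame("scene")["image"][140:390,240:440],(0,0),fx=2.4,fy=2.4))
E
```

```text
(no output)
```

View pics/end.png

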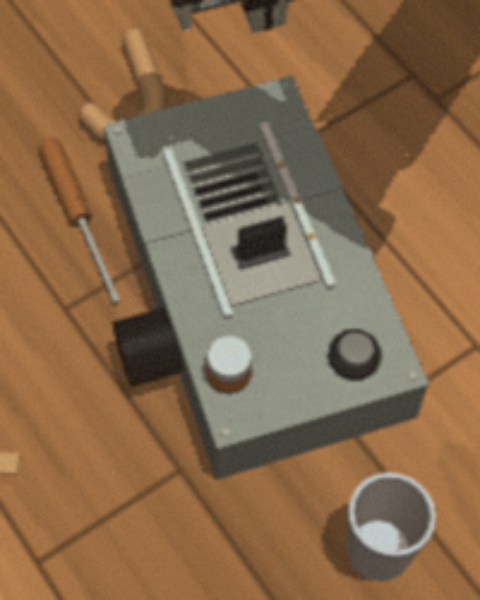

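The gate is fully open with the intake at (230,180) exposed. The button is up at (355,350), and the jar, tin, crook and driver have not moved.

```bash
python3 -c "
from station import arm
print(arm.job_done())"
```

```text
the job is handed in; nothing more can be done
None
```

The gate was pushed to its fully-open stop, the start button was then pressed right down and came back up, nothing else appeared to move, and I handed the job in at about 11 s (no verdict was returned).

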